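# Unhook a circuit-board carrier from under the fume nozzle and rack it

## Task

The wide rectangular circuit-board carrier hangs on one of the three hooks, under the nozzle of the fume extractor. Swing the nozzle well aside and leave it there, then lift the carrier up and off its hook and lower it gently, without dropping it in, upright into the empty middle slot of the board rack until it stands on the slot's floor. Leave the two other hanging things on their hooks and the two boards in their slots.

Things in the scene. Friction and masses are not known exactly. Their poses are not given: they have to be found in the camera images.
- carrier: Wide black frame with circuit board, 10 mm thick, 155 tall, 150 g, on any of the hooks. Grip tab 50 mm wide, z 0 to +45; below it a closed window 30 wide, z -40 to 0, for the hook; then the board part 90 wide, z -110 to -40. Origin: middle of the window's top edge, which rests on the hook; z up, x thickness, y width. Parts stand 3 mm proud of its -x face. May be racked either way round.
- stand: Fixed stand with 3 hooks, left or right. Origin on the table below the middle hanging point. Hooks: level 8 mm bars along x at y -105, 0, 105, top z 135, from crossbar (x 75) to x -25, where the tip (x -29 to -21) turns up to z 149; things hang near x 0. To unhook, raise 14 to 32 mm (aim 23), then move 45 mm or more to -x. Foot x 40 to 130, y +-165, 12 high.
- loupe: Bystander on another hook: round lens 66 mm across in black plastic, 150 mm tall in all; tab, window and origin as the carrier's.
- scraper: Bystander on another hook: narrow steel blade 34 mm wide, 152 mm tall in all; black tab, window and origin as the carrier's.
- fume_post: Fixed post of the fume extractor's swing arm, behind the hook stand: foot 90 mm across and 20 high, post 24 thick, 310 high. Its axis, also the arm's upright hinge axis, is at x +220 mm, y 0 in this frame; the origin lies on the table, within 20 mm of below the nozzle at the start. The arm: a level black tube 24 thick at height 325.
- nozzle (a point): Centre of the steel bell nozzle, 230 mm above the table. The bell's rim is 90 mm across at heights 225 to 235 mm; above, it narrows to 48 mm at height 255 and 34 mm at 275, then a neck to 335 mm. On a level arm 220 mm from the post's axis it swings over 70 degrees to either side and stays where it is left; about 3 N moves it.
- rack: Fixed grey board rack 135 x 135 mm, on the other side from the stand. Origin on the table under its centre; x across the slots, y along. Slots 15 mm wide at x -36, 0 (empty), 36; floor at z 12, fins to z 52, reaching in to y +-37; 106 mm between end walls. With the carrier home its origin is at x 0, y 0, z 122 mm here.
- board_a: Bystander: flat circuit board in a black frame, 10 mm thick, 90 wide, 85 high, upright in the rack's slot at x -36 mm. Origin at the middle of its lower edge.
- board_b: Bystander: the same as board_a, in the rack's slot at x +36 mm.
Mind the look-alikes: they are no part of the job. Leave any blue or green look-alike of the carrier alone.

How it is judged:
On the way, in this order (a step that is already met when the one before it is completed fails the run):
1. the nozzle has been swung aside while the carrier still hangs on its hook (distance of nozzle from where it was at the start of the episode above 0.08 m and distance of carrier from where it was at the start of the episode below 0.03 m), for 0.1 s.
2. the carrier has come off the hook's open end, clear of the stand (x of carrier in the frame of stand below -0.034 m and height (world z) of carrier above 0.14 m), for 0.1 s.
At the end, for the whole second after the job is handed in: Carrier released, at rest on the middle slot floor (8 mm across, 12 mm along, height 112-130 mm over rack underside), upright to 0.2 rad, in line to 0.25 rad; nozzle at least 80 mm from its start; loupe, scraper and both racked boards within 25 mm of their starts (x of carrier in the frame of rack between -0.008 and 0.008 m and y of carrier in the frame of rack between -0.012 and 0.012 m and z of carrier in the frame of rack between 0.112 and 0.13 m and angle between carrier's own z axis and vertical below 0.2 rad and angle between the x axis of carrier and the x axis of rack, either way round below 0.25 rad and distance of nozzle from where it was at the start of the episode above 0.08 m and linear speed of carrier below 0.02 m/s and angular speed of carrier below 0.2 rad/s and distance of each of loupe, scraper, board_a, board_b from where it was at the start of the episode below 0.025 m); the robot touches nothing.
It fails at once if the loupe is moved by more than 25 mm (distance of loupe from where it was at the start of the episode above 0.025 m).
It fails at once if the scraper is moved by more than 25 mm (distance of scraper from where it was at the start of the episode above 0.025 m).
It fails at once if the board in the first slot is moved by more than 25 mm (distance of board_a from where it was at the start of the episode above 0.025 m).
It fails at once if the board in the last slot is moved by more than 25 mm (distance of board_b from where it was at the start of the episode above 0.025 m).
It fails at once if the carrier is dropped or thrust into the rack (faster than 0.6 m/s while low over it) (horizontal distance between carrier and rack below 0.08 m and z of carrier in the frame of rack below 0.18 m and linear speed of carrier above 0.6 m/s).
It also fails if it takes over 61 s, if anything falls off the work surface, if the arm or the gripper's body presses on something with over 40 N, if the wrist force passes 120 N, or if a joint passes its speed limit or range.

## Robot

A 6-joint arm with a two-finger parallel gripper is mounted at the origin on the work surface. World frame = base frame: x ahead of the robot, y to its left, z up, the work surface at z = 0. Lengths are in m, angles in rad, forces in N, time in s.
With the tool pointing down it reaches from about 0.325 to 0.775 m from the base axis. Payload 5.5 kg.
Tool frame: the origin (TCP) lies between the finger pads; the fingertips stand 8 mm ahead of it and the grasp point (between the pads) lies 11 mm behind it (tcp_to_tips is the distance from the TCP to the fingertips, in m); z points along the fingers, y is the line along which they close (so a half turn about z gives the same grasp; the last joint's range is limited). The gripper opens to 88 mm and grips with 3 to 60 N. Pads are 20 mm wide; open, the fingers measure 115 mm over their backs; the gripper's body (75 mm by 178 mm) begins 61 mm behind the grasp point.
Start: joints at [-0.057, 0.091, 1.231, -0, 1.82, -0.057], TCP at [0.6, -0, 0.231] pointing down, gripper open.
Joint ranges: [-2.87, 2.87], [-0.86, 2.18], [0.17, 2.46], [-1.51, 4.65], [0.06, 2.69], [-2.65, 2.65]. Speed limits (rad/s): [2.57, 2.57, 3.01, 3.14, 3.14, 3.14].

## Interface

Orientations are given as a unit quaternion [w, x, y, z].
In Python, from bench import * gives the robot as it stands. Calls block until the motion is done:
- move_to(position, orientation): joint-space move of the TCP to a pose.
- move_l(position, speed=0.15, orientation=None): straight line of the TCP; orientation=None keeps the orientation; speed is the mean speed in m/s.
- movej(angles): joint-space move.
- gripper_open() and close(): open the fingers fully, or close them until they stop; the grip force is fixed at half the most.
- hold(seconds).
- inverse_kinematics(position, orientation): joint angles nearest the present ones, or None.
- state(): the state.
- get_image(name): name is "scene" or "side" or "wrist"; returns a dict with "frame" (480x640x3 uint8, blue, green, red), "depth" (480x640 float32, m along the optical axis (not along the pixel's ray), 0 where there is no reading), "camera_matrix" (3x3 intrinsics, pixels), "k1" (the pictures are not rectified: a ray, as slopes to the right and down, at radius r is drawn at 1 + k1 r^2 times it, then the intrinsics apply), "view" (4x4, takes a point from world to camera coordinates). Camera axes: x right, y up, looking along -z (the intrinsics and any distortion apply to the point x, -y, -z); pixel columns grow to the right and rows downward; lengths in m; the calibration is good to about 2 mm. A picture is of the moment at which its call begins.
A pose or a line that the arm cannot do raises IKError and nothing moves.
- job_done(): hands the job in; it is judged then, once.
The state is a dict: "time": time; "joint_pos": joint angles; "dq": joint speeds; "joint_torque": joint torques, N m; "ee_pos": TCP position; "ee_rot": TCP orientation; "ft_force": force on the tool from outside, world axes, zero at the start; "moment": the same for the moment, N m; "finger_gap": finger opening in m; "finger_force": force on a finger pad.
Only numpy, scipy, OpenCV 4.12 (cv2) and the standard library are available. Lean on these libraries where they do the work, as an engineer would, in place of code of your own. Each camera call takes 0.05 s, during which the arm holds its last target. There are 200 camera calls.

## Working session

There is one attempt and no reset: what is moved stays moved. The work goes in short steps, each a Python script; the robot and the scene stay as the last script left them, time stands still between calls to the robot, and variables do not carry over. Pictures are saved under pics/ and viewed, at most 10 in all, crops included, and the job is handed in when it is done.

```bash
mkdir -p pics; ls; cat > h.py <<'E'
from bench import *
import numpy as np, cv2
def cloud(im):
    # world xyz per pixel
    K=np.array(im["camera_matrix"]);k1=im["k1"];d=im["depth"]
    v,u=np.mgrid[0:480,0:640].astype(np.float64)
    p=np.stack([u.ravel(),v.ravel()],1)[:,None]
    n=cv2.undistortPoints(p,K,np.array([k1,0,0,0.]))[:,0]
    z=d.ravel()
    c=np.stack([n[:,0]*z,-n[:,1]*z,-z,np.ones_like(z)])
    w=(np.linalg.inv(np.array(im["view"]))@c)[:3].T.reshape(480,640,3)
    w[d==0]=np.nan
    return w
E
python3 - <<'E'
from h import *
for n in ["scene","side"]:
    im=get_image(n); cv2.imwrite(f"pics/{n}.png",im["frame"]); np.savez(f"{n}.npz",c=cloud(im),f=im["frame"])
    print(n,np.linalg.inv(np.array(im["view"]))[:3,3],im["k1"])
print(state())
E
```

```text
pics
scene [1.06118836 0.32135244 0.93529266] -0.15280645461129788
side [0.17628966 0.65764411 0.72373081] -0.027921041499813545
{'time': 0.1, 'joint_pos': array([-5.67229523e-02,  9.17824752e-02,  1.23175677e+00,  2.20372505e-05,
        1.81980317e+00, -5.67020420e-02]), 'dq': array([ 1.23194771e-03, -3.25791649e-03, -2.71219246e-03, -8.49503465e-04,
        2.14638653e-03,  6.59745989e-05]), 'joint_torque': array([ 2.46603209e-03, -4.47854412e+01, -4.07573140e+01,  6.99365954e-02,
        2.83264846e-02, -6.35370566e-05]), 'ee_pos': array([5.99748198e-01, 6.05160453e-06, 2.29625510e-01]), 'ee_rot': array([-6.59814576e-04,  7.07111990e-01,  7.07101031e-01, -5.74602773e-04]), 'ft_force': array([-0.67097885,  0.01745144, -0.02618461]), 'moment': array([-0.04334852,  0.07589386, -0.01909559]), 'finger_force': 0.0, 'finger_gap': 0.08799699500948696}
```

View pics/scene.png

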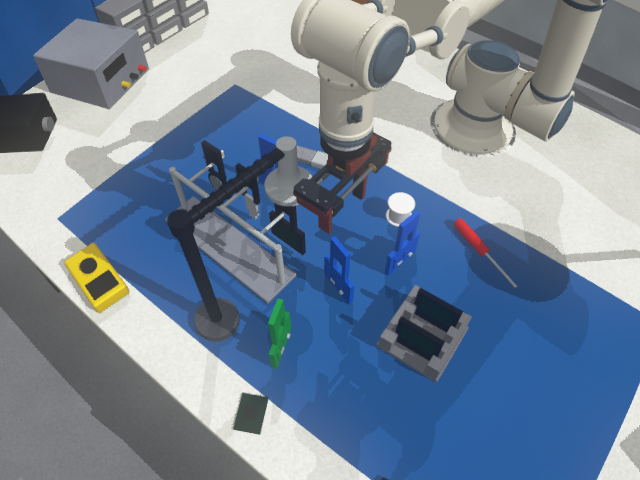

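View pics/side.png

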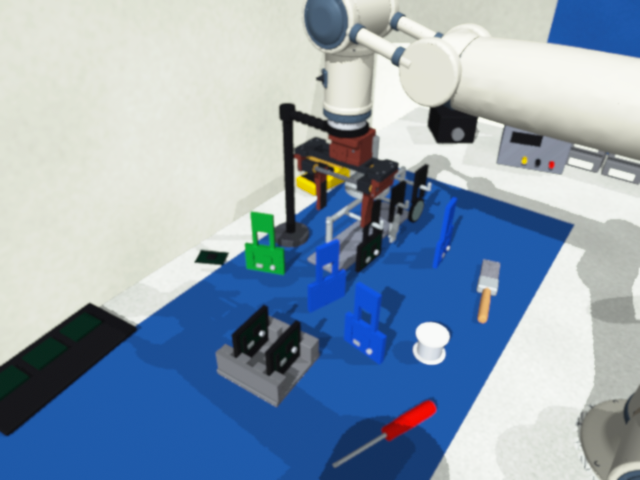

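The scene view shows the fume post foot at (215,320), its arm running to the bell at (288,180), and the stand at (230,230) with three black things hanging at about (213,160), (250,190) and (288,228). The rack is at (425,330) with its middle slot empty. The look-alikes are blue at (340,270), (403,240) and (268,150), and green at (280,335). Next I'll measure.

```bash
python3 - <<'E'
import numpy as np,cv2
d=np.load("scene.npz");c=d["c"];f=d["f"]
for n,(u,v) in dict(nozzletop=(288,145),postTop=(180,222),armend=(280,155),foot=(215,322),bell=(275,185),barL=(175,172),barR=(280,275),blk1=(215,165),blk2=(250,185),blk3=(290,230),blue1=(340,270),blue2=(403,240),blue3=(268,150),green=(280,335),rk1=(438,310),rk2=(418,338),grip=(320,190)).items():
    print(n,np.round(np.nanmedian(c[v-1:v+2,u-1:u+2].reshape(-1,3),0),3))
# rack: grey pts z 0.03..0.07
x,y,z=c[...,0],c[...,1],c[...,2]
U,V=np.meshgrid(range(640),range(480))
m=(U>370)&(U<475)&(V>280)&(V<385)&(z>.02)&(z<.058)&(f.mean(2)>70)&(np.ptp(f.astype(int),2)<30) if False else (U>370)&(U<475)&(V>280)&(V<385)&(z>.04)&(z<.058)
p=c[m][:,:2].astype(np.float32); print("rackrect",cv2.minAreaRect(p),len(p))
m=(U>370)&(U<475)&(V>280)&(V<385)&(z>.09)&(z<.105)
p=c[m][:,:2].astype(np.float32)
_,l,ct=cv2.kmeans(p,2,None,(3,50,1e-5),5,cv2.KMEANS_PP_CENTERS); 
for k in(0,1):print("board",cv2.minAreaRect(p[l[:,0]==k]),(l==k).sum())
# stand crossbar points
m=(z>.12)&(z<.16)&(U>165)&(U<300)&(V>160)&(V<290)&(f.min(2)>90)
p=c[m];print("bar",len(p),cv2.minAreaRect(p[:,:2].astype(np.float32)))
big=cv2.resize(f[115:315,150:400],None,fx=3,fy=3,interpolation=cv2.INTER_CUBIC);cv2.imwrite("pics/crop1.png",big)
E
```

```text
nozzletop [ 0.615 -0.102  0.336]
postTop [ 0.837 -0.12   0.341]
armend [ 0.636 -0.101  0.33 ]
foot [ 0.842 -0.12   0.021]
bell [ 0.641 -0.116  0.251]
barL [ 0.675 -0.38   0.138]
barR [ 0.69  -0.079  0.045]
blk1 [ 0.534 -0.434  0.003]
blk2 [ 0.61  -0.221  0.148]
blk3 [ 0.614 -0.115  0.086]
blue1 [0.619 0.017 0.071]
blue2 [0.502 0.084 0.103]
blue3 [ 0.5   -0.272  0.129]
green [0.798 0.016 0.07 ]
rk1 [0.576 0.217 0.071]
rk2 [0.649 0.218 0.074]
grip [0.665 0.005 0.345]
rackrect ((0.6082131862640381, 0.21543848514556885), (0.1375143676996231, 0.12782035768032074), 3.741142511367798) 1758
board ((0.6442545056343079, 0.21758052706718445), (0.013502795249223709, 0.08990207314491272), 4.177220344543457) 352
board ((0.572102427482605, 0.21313726902008057), (0.013799097388982773, 0.08988653868436813), 4.469042778015137) 337
bar 1043 ((0.6341626644134521, -0.23403547704219818), (0.3261719048023224, 0.10629837214946747), 87.83466339111328)
```

View pics/crop1.png

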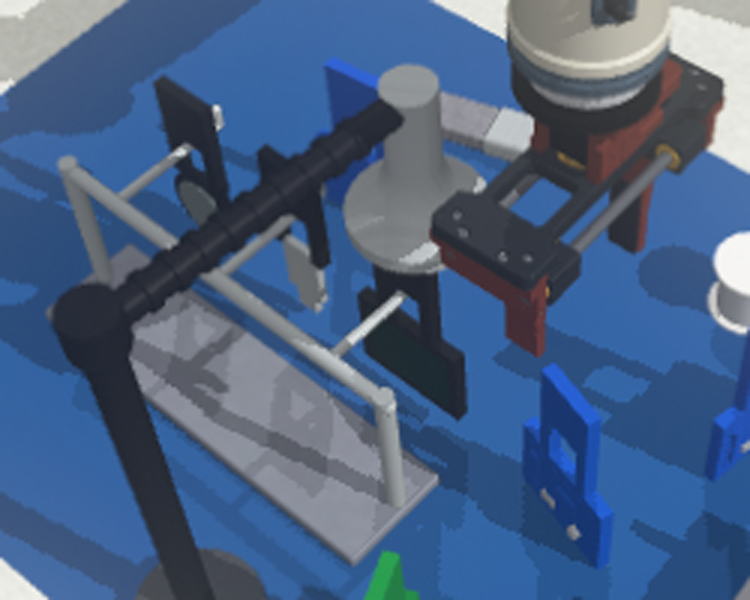

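The three hanging things, by full-image pixel:
- **(213,160):** has a round lens, so it's the loupe.
- **(250,190):** narrow steel blade, so it's the scraper.
- **(288,228):** wide black frame with a board, under the bell. This is the carrier; the enlarged crop confirms it.

The blue and green ones stand on the table and are decoys. I'll push the tube towards -y with closed fingers above the bell, out of the transport path.

```bash
python3 - <<'E'
from h import *
q=[0,.70710678,.70710678,0]
close()
move_l([.6,0,.29],.15)
move_l([.648,-.04,.29],.15)
post=np.array([.838,-.12])
def P(phi,off,r=.19): return [*(post+r*np.array([-np.cos(phi),-np.sin(phi)])+off*np.array([-np.sin(phi),np.cos(phi)])),.29]
for a in np.radians([0,12,24,36,50]):
    move_l(P(a,.027),.15); s=state(); print(np.round(s["ee_pos"],3),np.round(s["ft_force"],1))
move_l(P(np.radians(45),.09),.2)
move_l([.50,-.02,.29],.3)
gripper_open()
im=get_image("scene"); cv2.imwrite("pics/s2.png",im["frame"][100:400,140:500]); np.savez("scene2.npz",c=cloud(im),f=im["frame"])
print(state()["time"])
c=cloud(im);f=im["frame"];x,y,z=c[...,0],c[...,1],c[...,2]
m=(x>.57)&(x<.66)&(y>-.19)&(y<-.05)
g=f.max(2)<75
for n,lo,hi in(("tab",.14,.19),("board",.03,.09),("tabtop",.172,.19)):
    p=c[m&g&(z>lo)&(z<hi)]; print(n,len(p),p.mean(0),p.min(0),p.max(0),cv2.minAreaRect(p[:,:2].astype(np.float32)))
n=c[(z>.225)&(z<.345)&(y<-.2)&(x>.6)&(x<.8)]; print("nozzle region",len(n),n.mean(0))
E
```

```text
[ 0.648 -0.093  0.29 ] [ 0.1 -0.1 -0.1]
[ 0.647 -0.133  0.29 ] [ 0.8 -0.4 -0.9]
[ 0.654 -0.173  0.29 ] [-0.6 -0.2  0.3]
[ 0.668 -0.209  0.29 ] [-0.7 -0.2 -0.3]
[ 0.695 -0.248  0.29 ] [0.  0.2 0.7]
7.6167
tab 358 [ 0.61185295 -0.12575993  0.1652518 ] [ 0.6035743  -0.15362113  0.14024031] [ 0.61558102 -0.10237885  0.18321392] ((0.6094344854354858, -0.12791749835014343), (0.051236849278211594, 0.011882766149938107), 87.20874786376953)
board 503 [ 0.61327092 -0.12108227  0.06061426] [ 0.6060014  -0.17295421  0.03000776] [ 0.61676188 -0.08315317  0.08993793] ((0.6132748126983643, -0.12787216901779175), (0.010108472779393196, 0.08990871906280518), 2.9402143955230713)
tabtop 144 [ 0.61065542 -0.12711314  0.17880914] [ 0.6035743  -0.15272079  0.17209051] [ 0.61529764 -0.10322872  0.18321392] ((0.6094557642936707, -0.1279715746641159), (0.04948464408516884, 0.011683780699968338), 89.88701629638672)
nozzle region 1892 [ 0.70559872 -0.26547044  0.28915959]
```

View pics/s2.png

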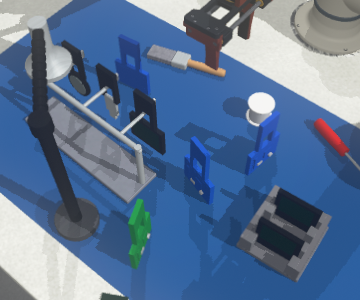

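The nozzle now hangs far aside, at about (45,60) in the crop, and all three hanging things are still in place. The carrier at (147,120) is free to grasp. Next I'll fit the yaws and go to the grasp.

```bash
python3 - <<'E'
import numpy as np,cv2
d=np.load("scene2.npz");c=d["c"];f=d["f"];x,y,z=c[...,0],c[...,1],c[...,2]
def fit(p):
    k=np.polyfit(p[:,1],p[:,0],1)
    for _ in range(5):
        r=p[:,0]-np.polyval(k,p[:,1]); p=p[abs(r)<2*r.std()+1e-4]; k=np.polyfit(p[:,1],p[:,0],1)
    return np.round(np.degrees(-np.arctan(k[0])),2),p[:,0].mean().round(4),p[:,1].mean().round(4),len(p)
g=(f.max(2)<75)
print("board yaw",fit(c[g&(x>.57)&(x<.66)&(y>-.19)&(y<-.07)&(z>.03)&(z<.09)]))
print("tab yaw",fit(c[g&(x>.609)&(x<.66)&(y>-.19)&(y<-.07)&(z>.14)&(z<.172)]))
print("crossbar",fit(c[(x>.66)&(x<.72)&(y>-.42)&(y<-.08)&(z>.125)&(z<.16)&(f.min(2)>90)]))
print("foot",cv2.minAreaRect(c[(x>.6)&(y>-.45)&(y<-.04)&(z>.008)&(z<.016)&(f.min(2)>60)&(x<.78)][:,:2].astype(np.float32)))
for a,b in((.62,.67),(.54,.6)): print("rack board",fit(c[g&(x>a)&(x<b)&(y>.15)&(y<.28)&(z>.065)&(z<.09)]))
m=(x>.52)&(x<.7)&(y>.13)&(y<.3)&(z>.045)&(z<.056)
p=c[m][:,:2];th=np.radians(4);R=np.array([[np.cos(th),np.sin(th)],[-np.sin(th),np.cos(th)]])
l=p@R.T; lo,hi=np.percentile(l,[.5,99.5],0);print("rack ctr",R.T@((lo+hi)/2),hi-lo)
hk=c[(x>.565)&(x<.6)&(y>-.16)&(y<-.09)&(z>.12)&(z<.16)&(f.min(2)>80)];print("hooktip",len(hk),hk.mean(0) if len(hk) else 0)
E
```

```text
board yaw (np.float64(-2.13), np.float64(0.6136), np.float64(-0.1247), 431)
tab yaw (np.float64(-1.93), np.float64(0.6133), np.float64(-0.1277), 178)
crossbar (np.float64(-2.06), np.float64(0.6828), np.float64(-0.1993), 614)
foot ((0.6897268295288086, -0.23617112636566162), (0.3305186927318573, 0.0914502665400505), 87.63848876953125)
rack board (np.float64(3.21), np.float64(0.649), np.float64(0.2169), 281)
rack board (np.float64(4.01), np.float64(0.5771), np.float64(0.2143), 291)
rack ctr [0.60897426 0.21542989] [0.13424281 0.12612659]
hooktip 5 [ 0.58155082 -0.12750362  0.14659382]
```

Carrier is at about (0.609, -0.128) with yaw -2.1°, matching the crossbar. The rack is at (0.6085, 0.2155) with yaw about 3.8°. Grasping now.

```bash
cat >> h.py <<'E'
def Q(deg):
    a=np.radians(deg)/2; s=.5**.5
    return [0,s*(np.cos(a)-np.sin(a)),s*(np.cos(a)+np.sin(a)),0]
E
python3 - <<'E'
from h import *
q=Q(-2.1)
move_l([.609,-.128,.27],.25,q)
move_l([.609,-.128,.162],.12)
close(); s=state(); print("gap",s["finger_gap"],s["finger_force"],s["ft_force"].round(1))
move_l([.609,-.128,.185],.08); s=state(); print(s["ft_force"].round(1))
move_l([.544,-.1256,.185],.12); s=state(); print(s["ft_force"].round(1),s["finger_gap"])
move_l([.544,-.1256,.345],.2)
move_l([.6085,.2155,.345],.3,Q(3.8)); hold(.3)
s=state(); print(s["ee_pos"],s["ft_force"].round(1),s["finger_gap"],s["time"])
im=get_image("scene");np.savez("scene3.npz",c=cloud(im),f=im["frame"]);a=im["frame"][60:420,240:560]
im=get_image("side");np.savez("side3.npz",c=cloud(im),f=im["frame"]);b=im["frame"][60:420,160:480]
cv2.imwrite("pics/s3.png",np.hstack([a,b]))
E
```

```text
gap 0.009963450624111652 29.996322691440582 [-0.5 -0.8  0.1]
[-1.  -0.4 -1.5]
[-0.2 -0.  -1.4] 0.009836749140241179
[0.60854559 0.21462933 0.34538608] [-0.2 -0.   0.5] 0.009832651993759534 14.3
```

View pics/s3.png

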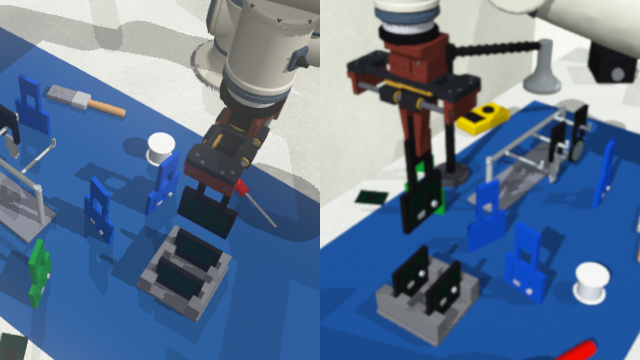

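The carrier is held upright over the rack: board part at (208,212) on the left and (423,195) on the right, with the middle slot below it. The loupe and scraper are still on their hooks. Next I'll measure the carrier against the slot.

```bash
python3 - <<'E'
import numpy as np,cv2
th=np.radians(3.8);ex=np.array([np.cos(th),np.sin(th)]);ey=np.array([-ex[1],ex[0]]);o=np.array([.6085,.2155])
for n in("scene3","side3"):
    d=np.load(n+".npz");c=d["c"];f=d["f"];z=c[...,2]
    X=(c[...,:2]-o)@ex;Y=(c[...,:2]-o)@ey
    m=(abs(X)<.03)&(abs(Y)<.06)&(z>.205)&(z<.28)&(f.max(2)<90)
    A=np.c_[np.ones(m.sum()),Y[m],z[m]-.245];b=X[m]
    for _ in range(6):
        k=np.linalg.lstsq(A,b,rcond=None)[0];r=b-A@k;g=abs(r)<2*r.std()+2e-4;A,b=A[g],b[g]
    print(n,"carrier face X@centre mm, yaw/tilt deg",1e3*k[0],np.degrees(-k[1]),np.degrees(k[2]),len(b),"Y range",np.percentile(Y[m],[1,99])*1e3,"zmin",np.percentile(z[m],1))
    for s in(-36,36):
        m=(abs(X-s/1e3)<.012)&(abs(Y)<.05)&(z>.06)&(z<.09)&(f.max(2)<90)
        A=np.c_[np.ones(m.sum()),Y[m],z[m]-.075];b=X[m]
        for _ in range(6):
            k=np.linalg.lstsq(A,b,rcond=None)[0];r=b-A@k;g=abs(r)<2*r.std()+2e-4;A,b=A[g],b[g]
        print(" board",s,1e3*k[0],np.degrees(-k[1]),np.degrees(k[2]),len(b),"Y",np.percentile(Y[m],[1,99])*1e3)
    m=(abs(X)<.08)&(abs(Y)<.08)&(z>.046)&(z<.058)&(f.max(2)>60)
    for lo,hi in((-.05,-.037),(.037,.05),):
        h=np.histogram(X[m&(Y>lo)&(Y<hi)]*1e3,np.arange(-30,32,2))[0];print(" fin",lo,h)
    l=np.c_[X[m],Y[m]];print(" ext",np.percentile(l,[.5,99.5],0)*1e3)
    K=0
im=np.load("scene3.npz")["f"][270:400,370:480]; cv2.imwrite("pics/rk.png",cv2.resize(im,None,fx=4.5,fy=4.5,interpolation=cv2.INTER_CUBIC))
E
```

```text
scene3 carrier face X@centre mm, yaw/tilt deg 4.305722540740478 0.18042607892483398 -0.11028291281644811 1331 Y range [-45.47757463  42.54208569] zmin 0.20992314550049399
 board -36 -31.440517357482474 0.08764267076984184 -0.3128199738129195 354 Y [-44.37745922  44.89014238]
 board 36 40.5931803934656 -0.5217799989537527 0.15159550476337091 349 Y [-44.63206216  43.29356081]
 fin -0.05 [ 0  7  5  8  7  4  7  7  6  5  7 11  2  0  0  0  0  0  0  0  0  0  0  0
  0  0  0  0  0  0]
 fin 0.037 [ 2  6  5  7  8  5  7  7  7  5  9 10  0  0  0  0  0  0  0  3  4  3  4  3
  3  3  5  4  6  1]
 ext [[-66.77529351 -63.16492839]
 [ 67.65822476  63.07733398]]
side3 carrier face X@centre mm, yaw/tilt deg -7.225426701191747 -0.17741290189915215 0.13329545388638261 1172 Y range [-48.23961623  42.17830714] zmin 0.20894167157426907
 board -36 -43.28543283792626 -0.36498793189402207 1.9022812329262329 391 Y [-44.9763539   44.67760216]
 board 36 28.852857167920757 -0.3936506995810955 2.171817498335523 414 Y [-44.66438912  44.21178903]
 fin -0.05 [0 0 0 0 0 0 0 0 0 0 0 0 0 0 0 0 0 8 7 6 5 8 5 5 7 8 4 5 2 2]
 fin 0.037 [ 7  8  2 10  4  7  7  5  9  5  0  0  0  0  0  0  0  6 11  8  6  8  4  9
 10  4  5  6  2  3]
 ext [[-69.61005512 -64.99972874]
 [ 64.76032252  62.6892941 ]]
```

In X the carrier is centred on the slot within about 1 mm and its yaw is within 0.5°. In Y it's about 2 mm low, so I'll correct that. Then I'll lower it slowly in steps, watching the force.

```bash
python3 - <<'E'
from h import *
x,y=.6085,.2172
move_l([x,y,.345],.1); move_l([x,y,.215],.15); hold(.3); f0=state()["ft_force"]
z=.215
while z>.146:
    z-=.004 if z>.16 else .002
    move_l([x,y,z],.05); s=state(); df=s["ft_force"]-f0
    print(round(z,3),s["ee_pos"].round(4),df.round(1))
    if df[2]>5 or np.hypot(*df[:2])>8: break
print(s["time"])
im=get_image("scene");a=im["frame"][200:440,300:560]
im=get_image("side");b=im["frame"][200:440,160:420]
cv2.imwrite("pics/s4.png",cv2.resize(np.hstack([a,b]),None,fx=1.5,fy=1.5))
E
```

```text
0.211 [0.6083 0.2171 0.2103] [-0.6  0.8 -0.5]
0.207 [0.6083 0.2171 0.2064] [ 0.1  0.7 -0.6]
0.203 [0.6084 0.2172 0.2025] [-0.8  1.1 -0.4]
0.199 [0.6083 0.2171 0.1985] [0.5 0.9 0.1]
0.195 [0.6083 0.2172 0.1945] [-0.6  0.9 -0. ]
0.191 [0.6084 0.2171 0.1905] [-0.5  1.1 -0.2]
0.187 [0.6084 0.2172 0.1865] [-0.2  1.5  0.4]
0.183 [0.6083 0.2171 0.1825] [-0.6 -0.1 -0.3]
0.179 [0.6083 0.2172 0.1785] [-0.8  1.   0. ]
0.175 [0.6083 0.2172 0.1745] [-1.   1.1  0.2]
0.171 [0.6083 0.2171 0.1705] [-0.3  1.5 -0.6]
0.167 [0.6083 0.2171 0.1665] [-1.1  0.6 -0.7]
0.163 [0.6083 0.2171 0.1625] [-0.5  0.5  0.7]
0.159 [0.6083 0.2172 0.1585] [-0.3  1.1  0.1]
0.157 [0.6084 0.2172 0.1568] [ 0.   1.5 -0.2]
0.155 [0.6084 0.2172 0.1548] [0.5 0.7 0.5]
0.153 [0.6084 0.2172 0.1528] [0.2 1.2 0.9]
0.151 [0.6084 0.2172 0.1508] [-0.3  0.4 -0.5]
0.149 [0.6086 0.2172 0.1491] [0.2 1.3 0.8]
0.147 [0.6087 0.2173 0.1491] [-2.9  0.5  6.2]
20.9667
```

View pics/s4.png

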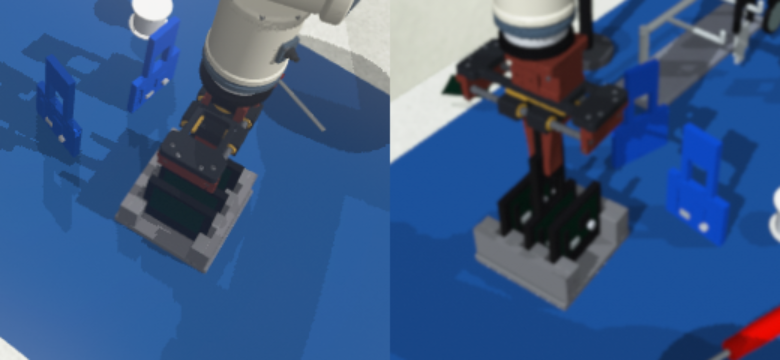

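The carrier went in freely and met the floor at TCP z 0.149, exactly as predicted. It stands between the two boards, at (540,210) in the right half. Now I'll release, retreat upward and check.

```bash
python3 - <<'E'
from h import *
x,y=.6085,.2172
move_l([x,y,.149],.05); gripper_open(); hold(.2)
move_l([x,y,.30],.12); move_l([.45,.2,.33],.25); hold(.5)
im=get_image("scene");a=im["frame"][120:400,150:490]
c=cloud(im);f=im["frame"];z=c[...,2]
b=get_image("side")["frame"][120:400,200:540]
cv2.imwrite("pics/s5.png",np.hstack([a,b]))
m=(abs(c[...,0]-.6085)<.03)&(abs(c[...,1]-.2155)<.06)&(z>.13)&(z<.18)
p=c[m];print("tab",cv2.minAreaRect(p[:,:2].astype(np.float32)),np.percentile(p[:,2],99))
n=c[(z>.325)&(z<.345)&(c[...,1]<-.2)&(c[...,0]>.6)&(c[...,0]<.8)];print("nozzle/arm",n.mean(0),n.min(0)); s=state();print(s["time"],s["finger_gap"])
E
```

```text
tab ((0.6084199547767639, 0.21548932790756226), (0.01254580169916153, 0.04940950125455856), 4.689031600952148) 0.16979397771749788
nozzle/arm [ 0.72334532 -0.25417266  0.33364341] [ 0.67275687 -0.31157774  0.32506969]
25.5833 0.08778039910345174
```

View pics/s5.png

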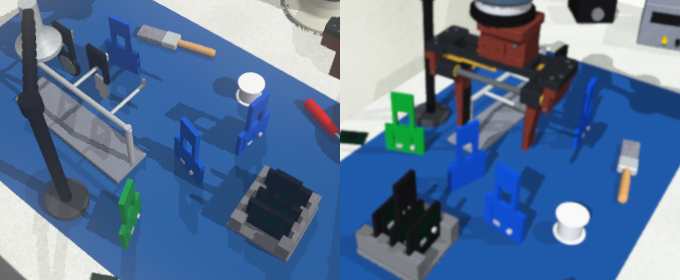

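The carrier stands upright in the middle slot at (285,190). Its tab top is at 0.170 m (0.167 expected) and its centre is within 1 mm. The loupe and scraper are on their hooks, both boards are in their slots, the nozzle is aside and the gripper is clear.

```bash
python3 -c "
from bench import *
print(job_done())"
```

```text
the job is handed in; nothing more can be done
None
```

The job is handed in: the nozzle is swung about 50° aside, the carrier stands released and upright on the middle slot's floor, and the loupe, scraper and both boards look undisturbed (no score was returned).

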